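# Put the print scraper away in the tool drawer

## Task

Put the red-handled print scraper away: pull the half-open top drawer of the tool cabinet out to its stop, slip the scraper blade first under the cabinet's top and lay it flat, without dropping it, in the empty left compartment (robot's left) with its handle towards the drawer front. Then ease the drawer fully shut without slamming it. Leave the cutters in the right compartment and everything on the desk and on the cabinet as they are.

Things in the scene. Friction and masses are not known exactly. Their poses are not given: they have to be found in the camera images.
- scraper_mid (a point): centre (half-way along and up) of the loose print scraper: 205 mm long, x towards the blade edge, z up. Red handle with black stripe from x -102 to +8 mm, 24 wide, 20 high; then a steel blade 30 wide, 3 thick, at half height. It lies on the handle's flat underside on the desk, left or right of the cabinet, blade roughly away from the robot. Grip across the handle, e.g. 50 mm behind this point
- scraper_tip (a point): middle of the scraper's blade edge, 102 mm from scraper_mid along the scraper's x; the scraper weighs about 0.09 kg
- drawer (a joint): opening of the cabinet's top drawer in m: 0 fully shut, 0.13 at its stop. It slides straight along the cabinet's x axis (it opens towards -x, to the robot), about 3 N of friction, stays where it is left; starts 0.055 to 0.09 open
- bay (a point): centre of the floor of the drawer's left (empty) compartment, 72 mm above the desk; moves with the drawer; x to the cabinet's back, y to the robot's left, z up. Inside: 215 mm long (x -107 to +107), only 10 mm more than the scraper; 108 wide (y -54 to +54). Above this floor the sides and back stand 38 mm, divider 34, front panel 46
- pull (a point): top outer edge of the drawer's aluminium pull strip, in line with the left compartment's middle; moves with the drawer, axes as bay. Strip 14 mm deep (x), 18 high, level with the top of the blue front panel behind it (10 thick): the compartment begins 24 mm behind this point. Pull by hooking a finger behind the panel inside the compartment; push shut here
- cabinet: fixed grey tool cabinet, 235 x 260 mm, 130 high; origin under its centre, x to its back, front edge at x -117; lower drawer stays shut. Its top, underside 50 mm above the upper drawer's floor, covers all of that drawer behind the front edge: at the stop only the drawer's front 130 mm are open from above, less than the scraper's length
- cutters_mid (a point): centre of the blue-handled flush cutters (115 mm long, 52 mm wide, 14 mm high) lying in the drawer's right compartment
- brush: wire brush with wooden handle (185 mm long, 22 mm wide, 32 mm high, origin under its middle, x to the brass bristles), on the desk on the other side of the cabinet from the scraper; leave it
- bird0: printed bird figure, tan, 40 mm high, standing on the cabinet's top; origin under its base
- bird1: second printed bird on the cabinet's top
- bird2: third printed bird on the cabinet's top
- bird3: fourth printed bird, standing on the desk at the left
- motor: stepper motor 42 x 42 mm, 62 mm high with its shaft, on the desk at the right; origin under its middle
- tape: roll of tape 96 mm across, 24 mm high, on the desk at the left; origin under its middle
- mouse: black computer mouse 100 x 60 x 32 mm on the desk at the right; origin under its middle
Things that resemble listed ones, but are neither listed nor needed, are in the scene too. Of the things that look like the part that bears scraper_mid, take the one that is farthest to the robot's left at the start.

How it is judged:
On the way, in this order (a step that is already met when the one before it is completed fails the run):
1. the drawer is pulled out to its stop (within 6 mm) (value of joint drawer above 0.124 m), for 0.1 s.
2. the scraper lies flat on the floor of the left compartment, blade to the back, with the drawer still open (x of scraper_tip in the frame of bay above 0.085 m and x of scraper_mid in the frame of bay above -0.015 m and y of scraper_mid in the frame of bay between -0.05 and 0.05 m and z of scraper_mid in the frame of bay below 0.016 m and angle between scraper's own z axis and vertical below 0.08 rad and value of joint drawer above 0.05 m), for 0.2 s.
At the end, for the whole second after the job is handed in: the drawer is shut to within 4 mm; the scraper lies at rest on the floor of the left compartment, flat (within 0.08 rad, centre less than 16 mm above the floor), blade to the back; the cutters still lie in the right compartment (value of joint drawer below 0.004 m and x of scraper_tip in the frame of bay above 0.085 m and x of scraper_mid in the frame of bay above -0.015 m and y of scraper_mid in the frame of bay between -0.05 and 0.05 m and z of scraper_mid in the frame of bay below 0.016 m and angle between scraper's own z axis and vertical below 0.08 rad and linear speed of scraper below 0.02 m/s and y of cutters_mid in the frame of bay below -0.06 m and z of cutters_mid in the frame of bay below 0.02 m); the robot touches nothing.
It fails at once if the drawer is slammed (closing faster than 0.35 m/s) (velocity of joint drawer below -0.35 m/s).
It fails at once if the scraper is dropped (moves faster than 0.9 m/s, a fall of about 4 cm, while not held) (linear speed of scraper above 0.9 m/s and contact force between the fingers and scraper below 0.05 N).
It fails at once if a bird, the brush, the motor, the tape or the mouse is moved more than 20 mm (distance of any of bird0, bird1, bird2, bird3, brush, motor, tape, mouse from where it was at the start of the episode above 0.02 m).
It fails at once if a bird is knocked over (angle between any of bird0, bird1, bird2, bird3's own z axis and vertical above 0.5 rad).
It also fails if it takes over 72 s, if anything falls off the work surface, if the arm or the gripper's body presses on something with over 40 N, if the wrist force passes 120 N, or if a joint passes its speed limit or range.

## Robot

A 6-joint arm with a two-finger parallel gripper is mounted at the origin on the work surface. World frame = base frame: x ahead of the robot, y to its left, z up, the work surface at z = 0. Lengths are in m, angles in rad, forces in N, time in s.
With the tool pointing down it reaches from about 0.35 to 0.85 m from the base axis. Payload 8.1 kg.
Tool frame: the origin (TCP) lies midway between the tips of the shut fingers; the grasp point (between the pads) lies 19 mm behind it; z points along the fingers, y is the direction in which the jaws open and shut (so a half turn about z gives the same grasp; the last joint's range is limited). The gripper opens to 93 mm and grips with 3 to 60 N. Pads are 15 mm wide; open, the fingers measure 128 mm over their backs; the gripper's body (75 mm by 188 mm) begins 65 mm behind the grasp point.
Start: joints at [1.112, 0.13, 1.488, -0, 1.523, -0.085], TCP at [0.219, 0.559, 0.219] pointing down, gripper open.
Joint ranges: [-2.96, 2.96], [-0.89, 2.26], [0.02, 2.5], [-1.34, 4.48], [0, 2.73], [-2.66, 2.66]. Speed limits (rad/s): [2.39, 2.39, 2.79, 3.14, 3.14, 3.14].

## Interface

Orientations are given as a rotation vector (axis times angle).
In Python, from plant import robot gives the robot as it stands. The module is installed in compiled form; this text tells all that it offers.
- The arm moves only by the shell command python3 -m pendant 'ROWS' [FORCE]. ROWS is JSON, a list of rows, each an object with "translation": the shift along the tool's x, y, z in mm, a list of three; "twist": the turn, a rotation vector about the tool's x, y, z in rad, a list of three; "grip": the opening, from -1 (shut) to 1 (fully open). A call has exactly 10 rows; each row shifts and turns the pose as measured when the row begins, along the tool's axes as they then stand; what a row does not reach is not made up. A row lasts 1/10 s, in which the tool goes at most 50 mm and 8.59 degrees, less where a joint would pass 70% of its speed; a pose out of reach is approached as far as the arm can. A call is refused whole if a number of a shift passes 50 or a number of a turn 0.15, either way. A call with a gripper value outside its range is refused whole. The fingers move at their own pace and stop on an object; FORCE is the grip in N (left out, the last holds). Time passes only in rows, so rows that do not move let the fingers close, or fill a call up. It gives the time, the measured TCP pose, the force and the opening at its end, in the units of the state.
- robot.read_state(): the state, without advancing time (a new reading comes with each control period).
- robot.read_camera(name): name is "scene" or "top" or "wrist"; returns (picture, depth): 420x560x3 uint8, red, green, blue; 420x560 float32, m along the optical axis (not along the pixel's ray), 0 where there is no reading.
- robot.camera_info(name): a dict with "vertical_fov" (degrees; the focal length in pixels is half the picture's height over the tangent of half this angle, whatever the lens; pixels are square), "cx", "cy" (the principal point, pixels), "D" ([k1, k2, p1, p2, k3] as OpenCV has them; the pictures are not rectified), "cam_to_world" (4x4, takes a point from camera to world coordinates). Camera axes: x right, y up, looking along -z (the intrinsics and any distortion apply to the point x, -y, -z); pixel columns grow to the right and rows downward; lengths in m; the calibration is good to about 2 mm. A picture is of the moment at which its call begins: read the wrist's pose just before it. camera_info takes no time and is no camera call; for the wrist camera it gives the pose at the moment of the call.
- robot.close_job(): hands the job in, once; it reports no verdict.
The state is a dict: "t": time; "q": joint angles; "dq": joint speeds; "joint_torque": joint torques, N m; "tool_pos": TCP position; "orientation": TCP orientation; "force": force on the tool from outside, world axes, zero at the start; "wrist_torque": the same for the moment, N m; "opening": finger opening in m.
Only numpy, scipy, OpenCV 4.12 (cv2) and the standard library are available. Lean on these libraries where they do the work, as an engineer would, in place of code of your own. Each camera call takes 0.05 s, during which the arm holds its last target. There are 200 camera calls.

## Working session

There is one attempt and no reset: what is moved stays moved. The work goes in short steps, Python scripts to look and compute and a shell command to move; the robot and the scene stay as the last step left them, time stands still between calls to the robot, and variables do not carry over. Pictures are saved under pics/ and viewed, about 8 in all and at most 12, crops included, and the job is handed in when it is done.

```bash
mkdir -p pics; cat > h.py <<'E'
import numpy as np, cv2
from plant import robot
from scipy.spatial.transform import Rotation as R
def cam(n):
    i=robot.camera_info(n); im,d=robot.read_camera(n)
    return i,im,d
def K(i,h=420):
    f=h/2/np.tan(np.radians(i["vertical_fov"])/2)
    return np.array([[f,0,i["cx"]],[0,f,i["cy"]],[0,0,1.]])
def ray(i,px):
    p=cv2.undistortPoints(np.array(px,float).reshape(-1,1,2),K(i),np.array(i["D"],float)).reshape(-1,2)
    return np.c_[p[:,0],-p[:,1],-np.ones(len(p))]
def at_z(i,px,z):
    T=np.array(i["cam_to_world"]); r=ray(i,px)@T[:3,:3].T
    return T[:3,3]+r*((np.asarray(z)-T[2,3])/r[:,2])[:,None]
def at_d(i,px,d):
    T=np.array(i["cam_to_world"]); px=np.array(px).reshape(-1,2)
    dd=np.array([np.median(d[int(v)-1:int(v)+2,int(u)-1:int(u)+2]) for u,v in px])
    return (ray(i,px)*dd[:,None])@T[:3,:3].T+T[:3,3]
def save(n,im): cv2.imwrite("pics/"+n,im[:,:,::-1])
E
python3 - <<'E'
from h import *
import pickle
o={}
for n in("scene","top","wrist"):
    o[n]=cam(n); i=o[n][0]; print(n,i["vertical_fov"],i["cx"],i["cy"],i["D"],np.round(i["cam_to_world"],3).tolist())
    save(n+"0.png",cv2.resize(o[n][1],(784,588)))
pickle.dump(o,open("s0.pkl","wb"))
print(robot.read_state())
E
```

```text
scene 51.50853572312693 281.4409181802084 216.06909555782178 [-0.02353479  0.          0.          0.          0.        ] [[0.863, -0.441, 0.247, 0.886], [0.506, 0.751, -0.424, -0.767], [0.001, 0.491, 0.871, 1.328], [0.0, 0.0, 0.0, 1.0]]
top 53.21875022926082 280.82907735377694 201.92761013967578 [-0.07794312  0.          0.          0.          0.        ] [[-0.028, 0.993, -0.115, 0.372], [-1.0, -0.027, 0.011, -0.152], [0.007, 0.115, 0.993, 1.433], [0.0, 0.0, 0.0, 1.0]]
wrist 68.64130479338331 283.4250851918341 209.533093802072 [-0.01254839  0.          0.          0.          0.        ] [[0.365, -0.901, -0.234, 0.155], [0.931, 0.353, 0.093, 0.583], [-0.001, -0.252, 0.968, 0.384], [0.0, 0.0, 0.0, 1.0]]
{'t': 0.15, 'q': array([ 1.11161201e+00,  1.30965418e-01,  1.48901182e+00,  9.25345858e-07,
        1.52298764e+00, -8.53821247e-02]), 'dq': array([ 0.00156589, -0.00067284, -0.00210252,  0.00131893,  0.00095041,
       -0.00115993]), 'joint_torque': array([ 6.89941899e-04, -5.60484266e+01, -4.92329943e+01,  7.68862898e-02,
        3.07633134e-02, -5.06556682e-05]), 'tool_pos': array([0.21887488, 0.5581981 , 0.21785122]), 'orientation': array([-5.83685794e-01, -3.08651694e+00,  2.07544385e-03]), 'force': array([0.5250969 , 1.10829239, 0.17582364]), 'wrist_torque': array([ 0.0245841 , -0.07163776, -0.02007823]), 'opening': 0.09289527264849722}
```

View pics/top0.png

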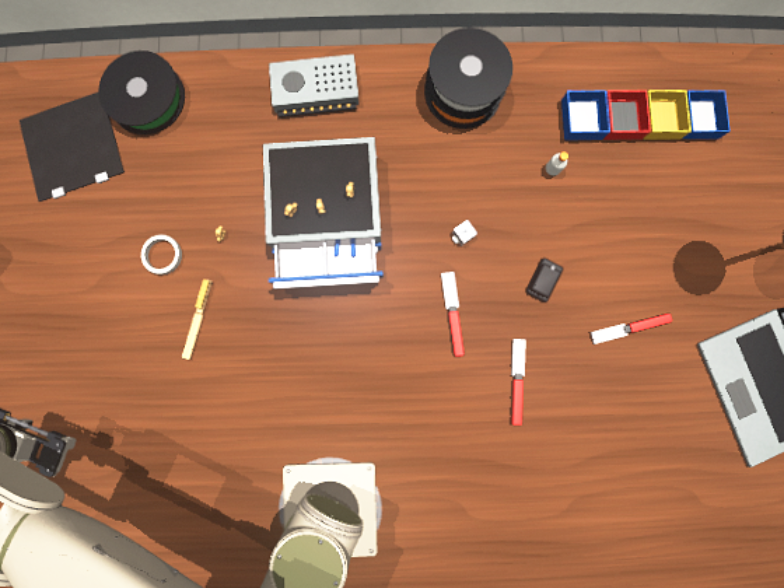

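View pics/scene0.png

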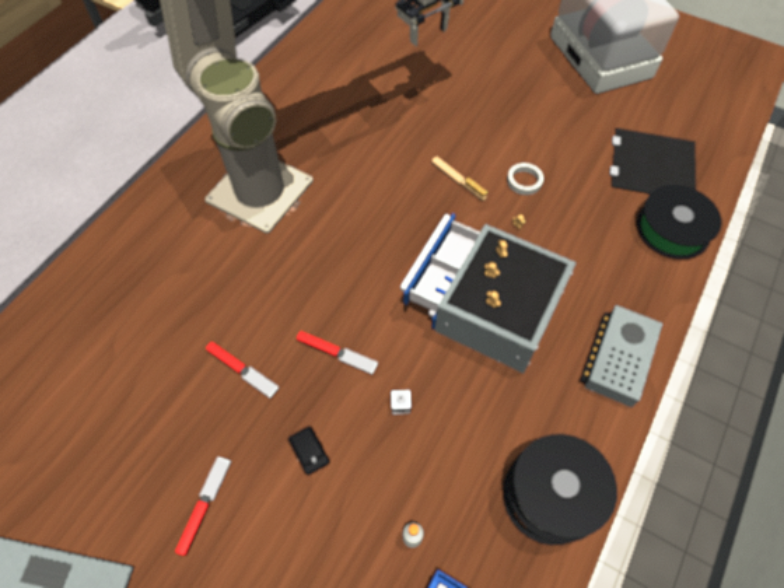

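The top view shows the scraper farthest left at about (452,313), with its handle at (457,340). The cabinet spans (265-380,140-290), with the blue front panel at y≈277 and the left compartment at (300,260). The scene view confirms the layout. Next I'll enlarge both.

```bash
python3 - <<'E'
from h import *
import pickle
o=pickle.load(open("s0.pkl","rb"))
for n,(x0,x1,y0,y1),s in(("top",(180,345,90,260),3.5),("scene",(205,415,145,280),3.7)):
    save(n+"c.png",cv2.resize(o[n][1][y0:y1,x0:x1],None,fx=s,fy=s,interpolation=cv2.INTER_CUBIC))
# red handle / blue panel masks with depth
for n in("top","scene"):
    i,im,d=o[n]; hsv=cv2.cvtColor(im,cv2.COLOR_RGB2HSV)
    red=((hsv[...,0]<6)|(hsv[...,0]>174))&(hsv[...,1]>190)&(im[...,0]>120)
    blue=(abs(hsv[...,0].astype(int)-110)<10)&(hsv[...,1]>150)&(im[...,2]>60)
    for nm,m in(("red",red),("blue",blue)):
        k,l,st,c=cv2.connectedComponentsWithStats(m.astype(np.uint8))
        for j in range(1,k):
            if st[j,4]<25: continue
            v,u=np.where((l==j)&(d>0)); 
            if len(u)==0: continue
            T=np.array(i["cam_to_world"]); P=(ray(i,np.c_[u,v])*d[v,u][:,None])@T[:3,:3].T+T[:3,3]
            m0=np.median(P,0); w=np.linalg.svd(P[:,:2]-P[:,:2].mean(0),full_matrices=False)[2][0]
            print(n,nm,st[j],np.round(c[j],1),np.round(P.mean(0),4),"zmed",np.round(m0[2],4),"dir",np.round(w,3),np.round(P.min(0),3),np.round(P.max(0),3))
E
```

```text
top red [447  71  17  23  47] [455.6  81.6] [ 0.9597 -0.8132  0.0075] zmed 0.0044 dir [-0.993 -0.118] [ 0.905 -0.819 -0.004] [ 1.006 -0.786  0.054]
top blue [401  65  35  35 630] [418.8  81.4] [ 0.9524 -0.6684  0.0292] zmed 0.03 dir [-0.975  0.222] [ 0.892 -0.716 -0.006] [ 1.008 -0.611  0.059]
top blue [488  65  33  34 522] [507.9  80.8] [ 0.9526 -0.9992  0.0316] zmed 0.0334 dir [-0.989  0.15 ] [ 0.893 -1.033 -0.002] [ 1.007 -0.927  0.061]
scene red [212 237  30  17 178] [225.6 244.5] [ 0.4075 -0.3169  0.0161] zmed 0.0174 dir [0.996 0.09 ] [ 0.357 -0.333 -0.005] [ 0.464 -0.293  0.024]
scene red [147 244  28  22 211] [160.  254.3] [ 0.2415 -0.4571  0.0183] zmed 0.0191 dir [ 0.996 -0.088] [ 0.177 -0.471 -0.005] [ 0.296 -0.437  0.03 ]
scene red [125 358  20  38  77] [133.6 375.7] [ 0.4126 -0.7992  0.016 ] zmed 0.0189 dir [ 0.235 -0.972] [ 0.393 -0.852 -0.006] [ 0.433 -0.747  0.023]
scene red [130 360  19  37  75] [139.7 378.1] [ 0.4322 -0.7951  0.0164] zmed 0.0172 dir [ 0.21  -0.978] [ 0.419 -0.847  0.007] [ 0.443 -0.743  0.024]
scene blue [292 158  30  48 122] [307.  182.5] [ 0.5494 -0.0212  0.1136] zmed 0.1145 dir [ 0.033 -0.999] [ 0.542 -0.124  0.101] [0.555 0.093 0.122]
scene blue [306 408  26  12 136] [316.8 415. ] [ 0.9159 -0.6241  0.0223] zmed 0.0106 dir [0.95  0.311] [ 0.895 -0.65  -0.004] [ 0.953 -0.617  0.06 ]
```

View pics/topc.png

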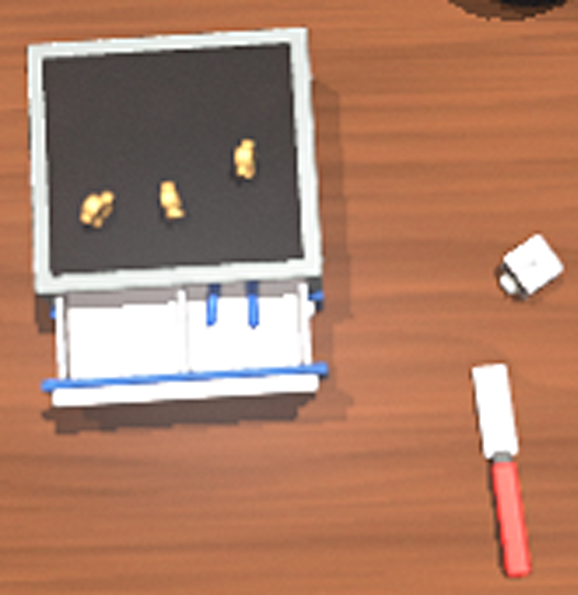

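View pics/scenec.png

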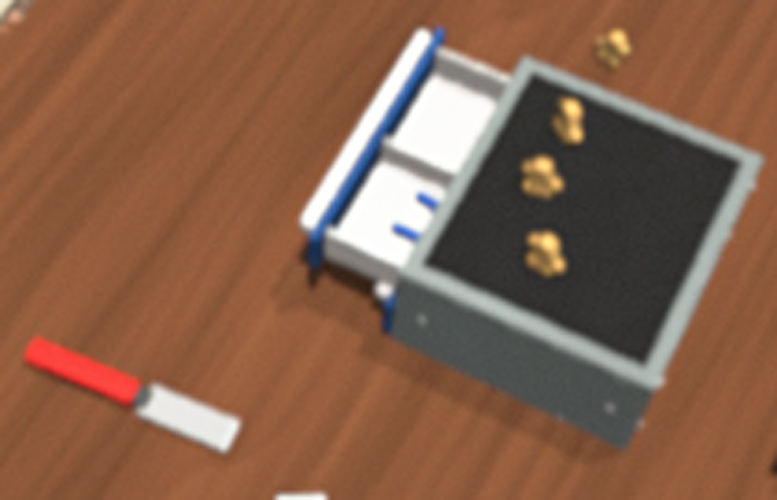

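```bash
python3 - <<'E'
from h import *
import pickle
o=pickle.load(open("s0.pkl","rb"))
it,dt=o["top"][0],o["top"][2]; is_,ds=o["scene"][0],o["scene"][2]
tp=lambda x,y:(x/3.5+180-.36,y/3.5+90-.36); sp=lambda x,y:(x/3.7+205-.36,y/3.7+145-.36)
def tri(a,b):
    T1=np.array(it["cam_to_world"]);T2=np.array(is_["cam_to_world"])
    r1=T1[:3,:3]@ray(it,[a])[0];r2=T2[:3,:3]@ray(is_,[b])[0]
    s=np.linalg.lstsq(np.c_[r1,-r2],T2[:3,3]-T1[:3,3],rcond=None)[0]
    p,q=T1[:3,3]+s[0]*r1,T2[:3,3]+s[1]*r2
    return (p+q)/2,np.linalg.norm(p-q)
for nm,a,b,z in(("tip",(490,366),(233,436),.011),("hend",(517,575),(33,350),.01),("collar",(502,458),(142,394),.02),("cabFL",(38,292),(528,58),.13),("cabFR",(322,280),(405,270),.13),("cabBL",(28,45),(760,158),.13),("cabBR",(307,28),(657,385),.13),("pullL",(54,404),(418,33),.118),("pullR",(318,388),(303,222),.118),("motor",(532,268),None,.04),("bird3",None,None,0)):
    if a is None: continue
    r=tri(tp(*a),sp(*b)) if b else (None,0)
    print(nm,"tri",None if r[0] is None else np.round(r[0],4),round(r[1],4),"top@z",np.round(at_z(it,[tp(*a)],z)[0],4),"scene@z",np.round(at_z(is_,[sp(*b)],z)[0],4) if b else "")
for nm,p in(("brush",(197,320)),("brushtop",(205,282)),("bird3",(221,233)),("cabL",(290,210)),("b",(320,206)),("b",(350,188))): print(nm,np.round(at_d(it,[(p[0]/1.4,p[1]/1.4)],dt),3))
E
```

```text
tip tri [ 0.5603 -0.3     0.0106] 0.0013 top@z [ 0.5597 -0.3004  0.011 ] scene@z [ 0.5609 -0.2998  0.011 ]
hend tri [ 0.3567 -0.3186  0.0061] 0.0024 top@z [ 0.3558 -0.3189  0.01  ] scene@z [ 0.3592 -0.3192  0.01  ]
collar tri [ 0.4696 -0.3078  0.0142] 0.0015 top@z [ 0.4686 -0.3076  0.02  ] scene@z [ 0.4721 -0.3094  0.02  ]
cabFL tri [0.6258 0.1204 0.1236] 0.0051 top@z [0.6224 0.1174 0.13  ] scene@z [0.6289 0.1177 0.13  ]
cabFR tri [ 0.6318 -0.1362  0.1222] 0.0099 top@z [ 0.6263 -0.1393  0.13  ] scene@z [ 0.6371 -0.1369  0.13  ]
cabBL tri [0.856  0.1276 0.1254] 0.0019 top@z [0.8552 0.1273 0.13  ] scene@z [0.8555 0.1234 0.13  ]
cabBR tri [ 0.8651 -0.1301  0.1318] 0.0045 top@z [ 0.8638 -0.1313  0.13  ] scene@z [ 0.8668 -0.1274  0.13  ]
pullL tri [0.5222 0.107  0.1092] 0.001 top@z [0.5216 0.1056 0.118 ] scene@z [0.5245 0.1003 0.118 ]
pullR tri [ 0.5319 -0.1318  0.1127] 0.0038 top@z [ 0.5297 -0.1331  0.118 ] scene@z [ 0.5348 -0.1333  0.118 ]
motor tri None 0 top@z [ 0.6504 -0.3418  0.04  ] scene@z 
brush [[0.458 0.313 0.014]]
brushtop [[0.548 0.288 0.032]]
bird3 [[0.667 0.25  0.033]]
cabL [[0.685 0.057 0.171]]
b [[ 0.693 -0.009  0.17 ]]
b [[ 0.732 -0.075  0.17 ]]
```

```bash
python3 -m pendant '[{"translation":[0,0,-11],"twist":[0,0,-0.136],"grip":-1},{"translation":[0,0,-11],"twist":[0,0,-0.136],"grip":-1},{"translation":[0,0,-11],"twist":[0,0,-0.136],"grip":-1},{"translation":[-21,-43,0],"twist":[0,0,0],"grip":-1},{"translation":[-21,-43,0],"twist":[0,0,0],"grip":-1},{"translation":[-21,-43,0],"twist":[0,0,0],"grip":-1},{"translation":[-21,-43,0],"twist":[0,0,0],"grip":-1},{"translation":[-21,-43,0],"twist":[0,0,0],"grip":-1},{"translation":[-21,-43,0],"twist":[0,0,0],"grip":-1},{"translation":[-21,-43,0],"twist":[0,0,0],"grip":-1}]' 40
cat >> h.py <<'E'
def pose():
    s=robot.read_state(); M=R.from_rotvec(s["orientation"]).as_matrix()
    print("t",round(s["t"],2),"pos",np.round(s["tool_pos"],4),"x",np.round(M[:,0],3),"y",np.round(M[:,1],3),"z",np.round(M[:,2],3),"F",np.round(s["force"],1),"op",round(s["opening"],4),"q",np.round(s["q"],2)); return s["tool_pos"],M
def goto(target,Mt):
    "needed shift in present tool axes (mm) and twist"
    p,M=pose(); print("shift mm",np.round(M.T@(np.array(target)-p)*1000,1),"twist",np.round(R.from_matrix(M.T@Mt).as_rotvec(),3))
def cabM(yaw,pitch=0):
    "tool down, jaws along y of a frame with this yaw; pitch>0 = nose down"
    return R.from_euler("z",yaw).as_matrix()@R.from_euler("y",pitch).as_matrix()@np.diag([-1.,1,-1])
E
python3 -c "
from h import *
goto((.49,.05,.25),cabM(.033))"
```

```text
t: 1.15
tool_pos: [0.3817, 0.2581, 0.2476]
orientation: [0.098, -3.135, 0.011]
force: [1.6, -0.3, 0.4]
opening: 0.0179
t 1.15 pos [0.3817 0.2581 0.2476] x [-0.998 -0.062  0.005] y [-0.062  0.998 -0.007] z [-0.005 -0.007 -1.   ] F [ 1.6 -0.3  0.4] op 0.0179 q [ 0.49 -0.26  1.81 -0.    1.6  -1.15]
shift mm [ -95.1 -214.5   -1.5] twist [-0.007 -0.005  0.029]
```

```bash
python3 -m pendant '[{"translation":[-18,-41,0],"twist":[0,0,0.01],"grip":-1},{"translation":[-18,-41,0],"twist":[0,0,0.01],"grip":-1},{"translation":[-18,-41,0],"twist":[0,0,0.01],"grip":-1},{"translation":[-18,-41,0],"twist":[0,0,0],"grip":-1},{"translation":[-18,-41,0],"twist":[0,0,0],"grip":-1},{"translation":[0,0,0],"twist":[0,0,0],"grip":-1},{"translation":[0,0,0],"twist":[0,0,0],"grip":-1},{"translation":[0,0,0],"twist":[0,0,0],"grip":-1},{"translation":[0,0,0],"twist":[0,0,0],"grip":-1},{"translation":[0,0,0],"twist":[0,0,0],"grip":-1}]'
python3 - <<'E'
from h import *
import pickle
goto((.49,.05,.25),cabM(.033))
o=cam("wrist"); pickle.dump(o,open("w1.pkl","wb")); save("w1.png",cv2.resize(o[1],(784,588),interpolation=cv2.INTER_CUBIC))
E
```

```text
t: 2.15
tool_pos: [0.4826, 0.0449, 0.2468]
orientation: [0.04, -3.135, 0.012]
force: [-0.7, -0.4, -0.1]
opening: 0.0006
t 2.15 pos [0.4826 0.0449 0.2468] x [-1.    -0.026  0.007] y [-0.026  1.    -0.007] z [-0.007 -0.007 -1.   ] F [-0.7 -0.4 -0.1] op 0.0006 q [-0.01 -0.19  1.75 -0.01  1.59 -1.6 ]
shift mm [-7.6  4.9 -3.2] twist [-0.007 -0.007 -0.007]
```

View pics/w1.png

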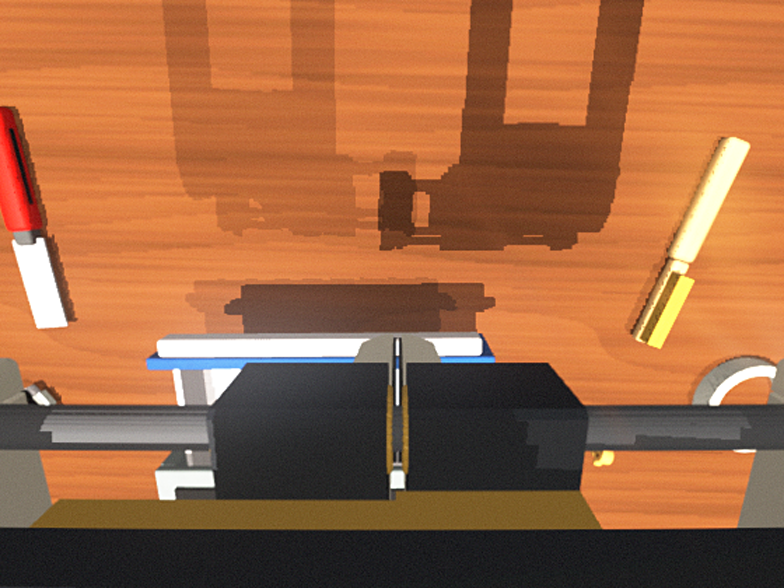

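The wrist view shows the pull strip's outer top edge from (159,340) to (482,335), and the scraper's handle with its black stripe at upper left, blade corners (38,327) and (67,322).

```bash
python3 - <<'E'
from h import *
import pickle
i,im,d=pickle.load(open("w1.pkl","rb"))
f=lambda x,y:((x+.5)/1.4-.5,(y+.5)/1.4-.5)
for nm,p,z in(("pullL",(482,334),.118),("pullR",(158,339),.118),("blueL",(493,358),.118),("blueR",(148,363),.118),("tipA",(38,327),.011),("tipB",(67,322),.011),("collar",(25,236),.019),("hstart",(8,106),.02)):
    print(nm,np.round(at_z(i,[f(*p)],z)[0],4),np.round(at_d(i,[f(*p)],d)[0],4))
e=i;print(np.round(at_d(i,[f(u,348) for u in range(180,480,60)],d),4))
it,_,dt=pickle.load(open("s0.pkl","rb"))["top"]
tp=lambda x,y:(x/3.5+180-.36,y/3.5+90-.36)
for nm,a,z in(("leftwall",(68,340),.11),("leftwallfloor",(72,340),.072),("divider",(185,330),.106),("rightwall",(302,330),.11),("panel inner L",(60,378),.118),("panel inner",(186,371),.118)): print(nm,np.round(at_z(it,[tp(*a)],z)[0],4))
E
```

```text
pullL [0.5187 0.1058 0.118 ] [0.5594 0.1302 0.0015]
pullR [ 0.5294 -0.1311  0.118 ] [ 0.5747 -0.2004  0.0008]
blueL [0.5371 0.1153 0.118 ] [0.5371 0.1153 0.1179]
blueR [ 0.5487 -0.1408  0.118 ] [ 0.549  -0.1412  0.1174]
tipA [ 0.5617 -0.3146  0.011 ] [ 0.5613 -0.3136  0.0121]
tipB [ 0.5555 -0.2841  0.011 ] [ 0.5553 -0.2834  0.0118]
collar [ 0.4697 -0.3037  0.019 ] [ 0.4699 -0.3051  0.0174]
hstart [ 0.357  -0.2974  0.02  ] [ 0.3541 -0.3141  0.0007]
[[ 0.5356 -0.115   0.1189]
 [ 0.5344 -0.0707  0.1187]
 [ 0.533  -0.0265  0.1187]
 [ 0.4752  0.0302  0.2621]
 [ 0.4743  0.0527  0.2625]]
leftwall [0.581  0.0941 0.11  ]
leftwallfloor [0.5869 0.0974 0.072 ]
divider [ 0.5879 -0.0126  0.106 ]
rightwall [ 0.5843 -0.1197  0.11  ]
panel inner L [0.5451 0.1    0.118 ]
panel inner [ 0.5484 -0.0142  0.118 ]
```

```bash
python3 -m pendant '[{"translation":[-24,1,0],"twist":[-0.007,-0.007,-0.01],"grip":-1},{"translation":[-24,0,0],"twist":[0,0,0],"grip":-1},{"translation":[-24,0,0],"twist":[0,0,0],"grip":-1},{"translation":[-24,0,0],"twist":[0,0,0],"grip":-1},{"translation":[0,0,0],"twist":[0,0,0],"grip":-1},{"translation":[0,0,20],"twist":[0,0,0],"grip":-1},{"translation":[0,0,30],"twist":[0,0,0],"grip":-1},{"translation":[0,0,30],"twist":[0,0,0],"grip":-1},{"translation":[0,0,20],"twist":[0,0,0],"grip":-1},{"translation":[0,0,0],"twist":[0,0,0],"grip":-1}]'
python3 -c "
from h import *
goto((.58,.046,.083),cabM(.036))"
```

```text
t: 3.2
tool_pos: [0.5794, 0.0586, 0.146]
orientation: [-0.078, 3.137, 0.001]
force: [0.1, 0.3, -0.2]
opening: 0.0004
t 3.2 pos [0.5794 0.0586 0.146 ] x [-0.999 -0.05  -0.004] y [-0.05   0.999  0.001] z [ 0.004  0.001 -1.   ] F [ 0.1  0.3 -0.2] op 0.0004 q [ 0.01  0.12  1.63  0.    1.38 -1.61]
shift mm [  0.3 -12.6  63. ] twist [0.001 0.004 0.014]
```

```bash
python3 -m pendant '[{"translation":[0,-6,21],"twist":[0,0,0.014],"grip":-1},{"translation":[0,-6,21],"twist":[0,0,0],"grip":-1},{"translation":[0,0,20],"twist":[0,0,0],"grip":-1},{"translation":[0,0,0],"twist":[0,0,0],"grip":-1},{"translation":[12,0,0],"twist":[0,0,0],"grip":-1},{"translation":[12,0,0],"twist":[0,0,0],"grip":-1},{"translation":[10,0,0],"twist":[0,0,0],"grip":-1},{"translation":[10,0,0],"twist":[0,0,0],"grip":-1},{"translation":[8,0,0],"twist":[0,0,0],"grip":-1},{"translation":[0,0,0],"twist":[0,0,0],"grip":-1}]'
python3 -c "
from h import *
goto((.58,.046,.083),cabM(.036))"
```

```text
t: 4.2
tool_pos: [0.5312, 0.0478, 0.097]
orientation: [-0.064, 3.12, 0.001]
force: [-0.4, 0.3, -0.4]
opening: 0.0005
t 4.2 pos [0.5312 0.0478 0.097 ] x [-0.999 -0.041 -0.021] y [-0.041  0.999  0.   ] z [ 0.021  0.001 -1.   ] F [-0.4  0.3 -0.4] op 0.0005 q [-0.01  0.02  1.83  0.    1.27 -1.62]
shift mm [-48.4  -3.8  15. ] twist [0.    0.021 0.005]
```

```bash
python3 -m pendant '[{"translation":[8,0,4],"twist":[0,0.01,0],"grip":-1},{"translation":[8,0,4],"twist":[0,0.01,0],"grip":-1},{"translation":[8,0,0],"twist":[0,0,0],"grip":-1},{"translation":[6,0,0],"twist":[0,0,0],"grip":-1},{"translation":[4,0,0],"twist":[0,0,0],"grip":-1},{"translation":[3,0,0],"twist":[0,0,0],"grip":-1},{"translation":[3,0,0],"twist":[0,0,0],"grip":-1},{"translation":[3,0,0],"twist":[0,0,0],"grip":-1},{"translation":[3,0,0],"twist":[0,0,0],"grip":-1},{"translation":[3,0,0],"twist":[0,0,0],"grip":-1}]'
python3 - <<'E'
from h import *
import pickle
goto((.58,.046,.083),cabM(.036))
o=cam("top"); pickle.dump(o,open("t2.pkl","wb")); save("t2.png",cv2.resize(o[1][90:260,180:345],None,fx=3.5,fy=3.5,interpolation=cv2.INTER_CUBIC))
i,im,d=o; hsv=cv2.cvtColor(im,cv2.COLOR_RGB2HSV)
blue=(abs(hsv[...,0].astype(int)-110)<12)&(hsv[...,1]>130)&(im[...,2]>60); blue[:180]=0;blue[260:]=0
for u in range(190,276,8):
    v=np.where(blue[:,u])[0]
    if len(v): print(u,np.round(at_z(i,[(u,v.mean())],.118)[0],4),len(v))
E
```

```text
t: 5.2
tool_pos: [0.5048, 0.0466, 0.0915]
orientation: [-0.06, 3.081, 0.004]
force: [24.7, 1.4, -16.3]
opening: 0.0008
t 5.2 pos [0.5048 0.0466 0.0915] x [-0.997 -0.039 -0.06 ] y [-0.039  0.999  0.001] z [ 0.06   0.004 -0.998] F [ 24.7   1.4 -16.3] op 0.0008 q [-0.01 -0.08  1.95  0.    1.22 -1.62]
shift mm [-74.5  -3.5  13. ] twist [0.002 0.06  0.003]
246 [ 0.4922 -0.055   0.118 ] 1
254 [ 0.5269 -0.0809  0.118 ] 6
262 [ 0.494  -0.1055  0.118 ] 1
270 [ 0.4949 -0.1307  0.118 ] 2
```

The 25 N force while pulling means the drawer is at its stop. I'll back off, lift out, and head for the scraper.

```bash
python3 -m pendant '[{"translation":[-10,0,0],"twist":[0,0.03,0],"grip":-1},{"translation":[-10,0,0],"twist":[0,0.03,0],"grip":-1},{"translation":[0,0,-20],"twist":[0,0,0],"grip":-1},{"translation":[0,0,-30],"twist":[0,0,0],"grip":-1},{"translation":[0,0,-30],"twist":[0,0,0],"grip":-1},{"translation":[0,0,-30],"twist":[0,0,0],"grip":-1},{"translation":[20,-35,0],"twist":[0,0,0],"grip":1},{"translation":[20,-40,0],"twist":[0,0,0],"grip":1},{"translation":[20,-40,0],"twist":[0,0,0],"grip":1},{"translation":[0,-40,0],"twist":[0,0,0],"grip":1}]'
python3 - <<'E'
from h import *
import pickle
goto((.41,-.2,.2),cabM(.09))
o=cam("top"); pickle.dump(o,open("t3.pkl","wb")); save("t3.png",cv2.resize(o[1][90:260,180:345],None,fx=3.5,fy=3.5,interpolation=cv2.INTER_CUBIC))
E
```

```text
t: 6.25
tool_pos: [0.4574, -0.1094, 0.1976]
orientation: [0.074, -3.11, -0.006]
force: [0.7, -0.1, 0.2]
opening: 0.028
t 6.25 pos [ 0.4574 -0.1094  0.1976] x [-0.998 -0.048  0.031] y [-0.048  0.999  0.004] z [-0.031  0.003 -1.   ] F [ 0.7 -0.1  0.2] op 0.028 q [-0.34 -0.18  1.84 -0.01  1.52 -1.96]
shift mm [ 51.7 -88.2  -1.2] twist [ 0.005 -0.031 -0.042]
```

View pics/t3.png

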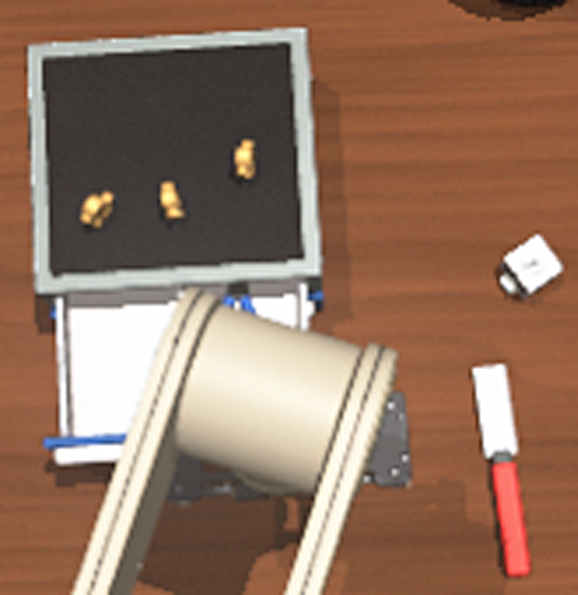

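The drawer front is now at y≈464 instead of 404 at its left end (57,464), about 54 mm further out. That puts it at the stop. The scraper hasn't moved: tip at (490,366), handle end at (517,575).

```bash
python3 -m pendant '[{"translation":[14,-44,0],"twist":[0.005,-0.015,-0.02],"grip":1},{"translation":[14,-44,0],"twist":[0,-0.015,-0.02],"grip":1},{"translation":[14,-44,0],"twist":[0,0,0],"grip":1},{"translation":[12,-44,0],"twist":[0,0,0],"grip":1},{"translation":[0,-10,25],"twist":[0,0,0],"grip":1},{"translation":[0,0,25],"twist":[0,0,0],"grip":1},{"translation":[0,0,20],"twist":[0,0,0],"grip":1},{"translation":[0,0,0],"twist":[0,0,0],"grip":1},{"translation":[0,0,0],"twist":[0,0,0],"grip":1},{"translation":[0,0,0],"twist":[0,0,0],"grip":1}]'
python3 - <<'E'
from h import *
import pickle
goto((.408,-.314,.005),cabM(.091))
o=cam("wrist"); pickle.dump(o,open("w2.pkl","wb")); save("w2.png",cv2.resize(o[1],(784,588),interpolation=cv2.INTER_CUBIC))
i,im,d=o; hsv=cv2.cvtColor(im,cv2.COLOR_RGB2HSV)
red=((hsv[...,0]<6)|(hsv[...,0]>174))&(hsv[...,1]>190)&(im[...,0]>120)&(d>0)
v,u=np.where(red); T=np.array(i["cam_to_world"]); P=(ray(i,np.c_[u,v])*d[v,u][:,None])@T[:3,:3].T+T[:3,3]
P=P[P[:,2]>.014]; w=np.linalg.svd(P[:,:2]-P[:,:2].mean(0),full_matrices=False)[2][0]
print(len(P),P.mean(0).round(4),np.arctan(w[1]/w[0]).round(4),P.min(0).round(4),P.max(0).round(4),np.median(P[:,2]))
for a in np.arange(.34,.48,.01):
    s=P[abs(P[:,0]-a)<.005]
    if len(s)>10: print(round(a,3),len(s),s[:,1].min().round(4),s[:,1].max().round(4))
E
```

```text
t: 7.3
tool_pos: [0.4064, -0.3043, 0.1206]
orientation: [0.129, -3.124, -0.013]
force: [1.0, -0.3, -0.0]
opening: 0.0928
t 7.3 pos [ 0.4064 -0.3043  0.1206] x [-0.996 -0.083  0.014] y [-0.083  0.997  0.009] z [-0.015  0.008 -1.   ] F [ 1.  -0.3 -0. ] op 0.0928 q [-0.74 -0.03  1.84 -0.    1.35 -2.39]
shift mm [ -2.5 -10.9 115.5] twist [ 0.009 -0.014 -0.008]
3661 [ 0.3509 -0.3696  0.0195] 0.8187 [ 0.2485 -0.4705  0.0141] [ 0.465  -0.2982  0.023 ] 0.019722959833915088
0.36 277 -0.3317 -0.3079
0.37 292 -0.3306 -0.3071
0.38 281 -0.33 -0.3063
0.39 281 -0.3295 -0.3055
0.4 280 -0.3279 -0.3037
0.41 282 -0.3273 -0.3029
0.42 224 -0.3257 -0.302
0.43 83 -0.3251 -0.3013
0.44 81 -0.3245 -0.3004
0.45 88 -0.3228 -0.2986
0.46 105 -0.3222 -0.2982
```

View pics/w2.png

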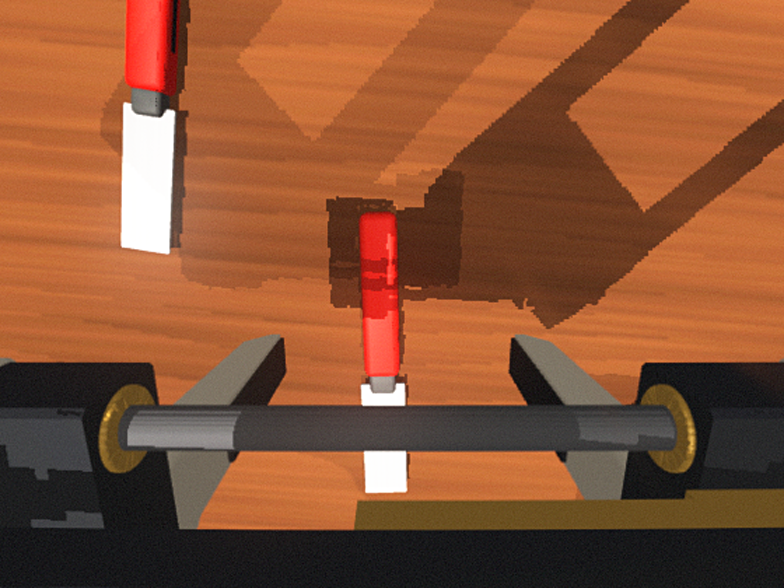

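The wrist view shows the handle from (378,213) to (381,375), between the open fingers. The top is at z = 0.0197 and the centre line is at y = -0.3155 where x = 0.408, yaw ≈ 0.095.

```bash
python3 -m pendant '[{"translation":[-1,-7,10],"twist":[0.009,-0.014,-0.01],"grip":1},{"translation":[-1,-5,25],"twist":[0,0,0],"grip":1},{"translation":[0,0,25],"twist":[0,0,0],"grip":1},{"translation":[0,0,20],"twist":[0,0,0],"grip":1},{"translation":[0,0,10],"twist":[0,0,0],"grip":1},{"translation":[0,0,5],"twist":[0,0,0],"grip":1},{"translation":[0,0,0],"twist":[0,0,0],"grip":1},{"translation":[0,0,0],"twist":[0,0,0],"grip":1},{"translation":[0,0,0],"twist":[0,0,0],"grip":1},{"translation":[0,0,0],"twist":[0,0,0],"grip":1}]'
python3 -c "
from h import *
goto((.408,-.3155,.005),cabM(.094))"
```

```text
t: 8.35
tool_pos: [0.4185, -0.3218, 0.0365]
orientation: [-0.152, 3.122, -0.025]
force: [0.5, -0.5, 0.1]
opening: 0.0927
t 8.35 pos [ 0.4185 -0.3218  0.0365] x [-0.995 -0.097 -0.015] y [-0.097  0.995 -0.016] z [ 0.016 -0.015 -1.   ] F [ 0.5 -0.5  0.1] op 0.0927 q [-0.75  0.08  1.89  0.    1.15 -2.42]
shift mm [10.3  7.8 31.2] twist [-0.016  0.015  0.003]
```

```bash
python3 -m pendant '[{"translation":[5,4,0],"twist":[-0.008,0.008,0],"grip":1},{"translation":[4,3,0],"twist":[-0.004,0.004,0],"grip":1},{"translation":[0,0,8],"twist":[0,0,0],"grip":1},{"translation":[0,0,8],"twist":[0,0,0],"grip":1},{"translation":[0,0,8],"twist":[0,0,0],"grip":1},{"translation":[0,0,0],"twist":[0,0,0],"grip":1},{"translation":[0,0,0],"twist":[0,0,0],"grip":1},{"translation":[0,0,0],"twist":[0,0,0],"grip":1},{"translation":[0,0,0],"twist":[0,0,0],"grip":1},{"translation":[0,0,0],"twist":[0,0,0],"grip":1}]'
python3 -c "
from h import *
goto((.408,-.3155,.005),cabM(.094))"
```

```text
t: 9.35
tool_pos: [0.408, -0.3154, 0.0105]
orientation: [-0.152, 3.136, -0.005]
force: [0.7, 0.2, -0.1]
opening: 0.0929
t 9.35 pos [ 0.408  -0.3154  0.0105] x [-0.995 -0.097 -0.002] y [-0.097  0.995 -0.004] z [ 0.002 -0.003 -1.   ] F [ 0.7  0.2 -0.1] op 0.0929 q [-0.76  0.11  1.91 -0.    1.12 -2.42]
shift mm [ 0.1 -0.1  5.5] twist [-0.004  0.002  0.003]
```

```bash
python3 -m pendant '[{"translation":[0,0,5],"twist":[-0.004,0.002,0.003],"grip":1},{"translation":[0,0,0],"twist":[0,0,0],"grip":1},{"translation":[0,0,0],"twist":[0,0,0],"grip":-1},{"translation":[0,0,0],"twist":[0,0,0],"grip":-1},{"translation":[0,0,0],"twist":[0,0,0],"grip":-1},{"translation":[0,0,0],"twist":[0,0,0],"grip":-1},{"translation":[0,0,0],"twist":[0,0,0],"grip":-1},{"translation":[0,0,0],"twist":[0,0,0],"grip":-1},{"translation":[0,0,0],"twist":[0,0,0],"grip":-1},{"translation":[0,0,0],"twist":[0,0,0],"grip":-1}]' 40
python3 -m pendant '[{"translation":[0,0,0],"twist":[0,0,0],"grip":-1},{"translation":[0,0,0],"twist":[0,0,0],"grip":-1},{"translation":[0,0,-5],"twist":[0,0,0],"grip":-1},{"translation":[0,0,-15],"twist":[0,0,0],"grip":-1},{"translation":[0,0,-25],"twist":[0,0,0],"grip":-1},{"translation":[0,0,-25],"twist":[0,0,0],"grip":-1},{"translation":[0,0,-25],"twist":[0,0,0],"grip":-1},{"translation":[0,0,-25],"twist":[0,0,0],"grip":-1},{"translation":[0,0,-25],"twist":[0,0,0],"grip":-1},{"translation":[0,0,0],"twist":[0,0,0],"grip":-1}]'
python3 -c "
from h import *
pose()"
```

```text
t: 10.35
tool_pos: [0.4086, -0.3159, 0.0057]
orientation: [-0.147, 3.137, -0.0]
force: [-0.7, 0.2, -0.3]
opening: 0.0339
t: 11.35
tool_pos: [0.4065, -0.3142, 0.1557]
orientation: [0.147, -3.135, -0.006]
force: [-0.3, -1.1, -0.2]
opening: 0.0238
t 11.35 pos [ 0.4065 -0.3142  0.1557] x [-0.996 -0.094  0.003] y [-0.094  0.996  0.004] z [-0.003  0.003 -1.   ] F [-0.3 -1.1 -0.2] op 0.0238 q [-0.76 -0.06  1.8   0.    1.41 -2.42]
```

Grasp holds (opening 23.8 mm). I'll carry it to a pose in front of the drawer.

```bash
python3 -m pendant '[{"translation":[0,10,-25],"twist":[0,0,0.03],"grip":-1},{"translation":[0,25,-25],"twist":[0,0,0.03],"grip":-1},{"translation":[0,40,0],"twist":[0,0,0],"grip":-1},{"translation":[-4,44,0],"twist":[0,0,0],"grip":-1},{"translation":[-4,44,0],"twist":[0,0,0],"grip":-1},{"translation":[-4,44,0],"twist":[0,0,0],"grip":-1},{"translation":[-4,44,0],"twist":[0,0,0],"grip":-1},{"translation":[-4,40,0],"twist":[0,0,0],"grip":-1},{"translation":[-4,30,0],"twist":[0,0,0],"grip":-1},{"translation":[0,10,0],"twist":[0,0,0],"grip":-1}]'
python3 -c "
from h import *
goto((.42,.045,.2),cabM(.036))"
```

```text
t: 12.35
tool_pos: [0.4151, 0.0283, 0.1996]
orientation: [0.039, -3.131, -0.011]
force: [-0.2, -1.6, -1.8]
opening: 0.0235
t 12.35 pos [0.4151 0.0283 0.1996] x [-1.    -0.025  0.011] y [-0.025  1.     0.007] z [-0.011  0.007 -1.   ] F [-0.2 -1.6 -1.8] op 0.0235 q [-0.06 -0.37  1.98  0.01  1.54 -1.66]
shift mm [-5.3 16.6 -0.3] twist [ 0.007 -0.011 -0.011]
```

```bash
python3 -m pendant '[{"translation":[-2,8,0],"twist":[0.007,-0.011,-0.011],"grip":-1},{"translation":[-2,6,0],"twist":[0,0,0],"grip":-1},{"translation":[0,0,0],"twist":[0,0,0],"grip":-1},{"translation":[0,0,0],"twist":[0,0,0],"grip":-1},{"translation":[0,0,0],"twist":[0,0,0],"grip":-1},{"translation":[0,0,0],"twist":[0,0,0],"grip":-1},{"translation":[0,0,0],"twist":[0,0,0],"grip":-1},{"translation":[0,0,0],"twist":[0,0,0],"grip":-1},{"translation":[0,0,0],"twist":[0,0,0],"grip":-1},{"translation":[0,0,0],"twist":[0,0,0],"grip":-1}]'
python3 - <<'E'
from h import *
import pickle
goto((.42,.045,.2),cabM(.036))
o={n:cam(n) for n in("wrist","top","scene")}; pickle.dump(o,open("s4.pkl","wb"))
A=cv2.resize(o["wrist"][1][210:420,:],None,fx=1.4,fy=1.4,interpolation=cv2.INTER_CUBIC)
B=cv2.resize(o["scene"][1][120:250,250:420],(392,300),interpolation=cv2.INTER_CUBIC); C=cv2.resize(o["top"][1][90:220,180:350],(392,300),interpolation=cv2.INTER_CUBIC)
save("s4.png",np.vstack([A,np.hstack([B,C])]))
E
```

```text
t: 13.35
tool_pos: [0.4173, 0.0407, 0.1963]
orientation: [0.054, -3.136, 0.001]
force: [0.1, -0.5, -0.8]
opening: 0.0237
t 13.35 pos [0.4173 0.0407 0.1963] x [-0.999 -0.034  0.005] y [-0.034  0.999 -0.001] z [-0.005 -0.001 -1.   ] F [ 0.1 -0.5 -0.8] op 0.0237 q [-0.02 -0.36  1.99 -0.    1.53 -1.63]
shift mm [-2.8  4.2 -3.7] twist [-0.001 -0.005 -0.002]
```

View pics/s4.png

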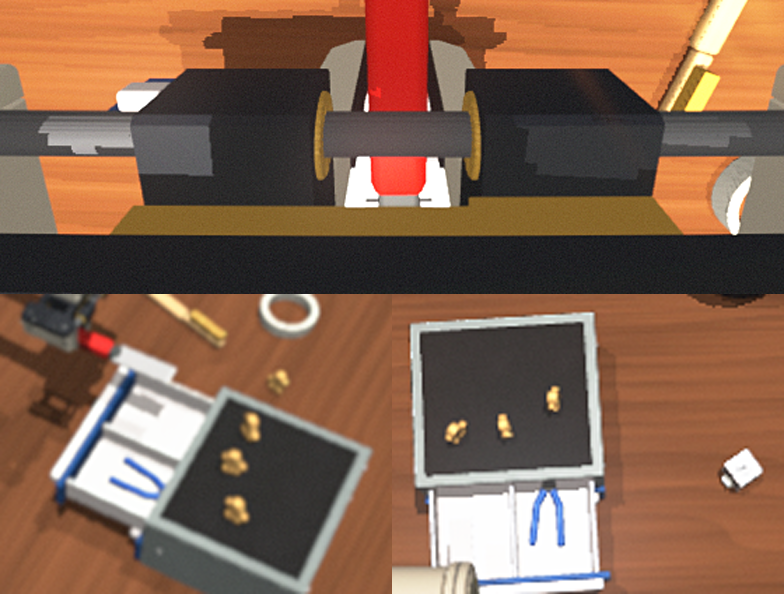

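Composite: the wrist view shows the red handle centred between the pads at (397,100). The scene and top crops show the drawer fully out with the cutters in the right compartment, the left one empty, and the blade level in front of it.

```bash
python3 - <<'E'
from h import *
import pickle
def line(o,us,v0,v1,T=40):
    i,im,d=o; P=[]
    for u in us:
        c=im[v0:v1,u].astype(float); w=np.clip(c[:,2]-c[:,0]-T,0,None)
        if w.sum()>30: P.append(at_z(i,[(u,(w*np.arange(v0,v1)).sum()/w.sum())],.118)[0])
    P=np.array(P); f=np.polyfit(P[:,1],P[:,0],1); return P,f
a=pickle.load(open("s0.pkl","rb"))["top"]; s4=pickle.load(open("s4.pkl","rb")); b=s4["top"]
for o,v0,v1,us in((a,190,205,range(195,272)),(a,190,205,range(218,272)),(b,206,222,range(218,272))):
    P,f=line(o,us,v0,v1); print(len(P),"yaw",-f[0].round(4),"x at y=-.013",np.polyval(f,-.013).round(4),"at .044",np.polyval(f,.044).round(4), "res",np.std(P[:,0]-np.polyval(f,P[:,1])).round(4))
save("sc4.png",cv2.resize(s4["scene"][1][120:180,270:350],None,fx=9,fy=9,interpolation=cv2.INTER_CUBIC))
E
```

```text
77 yaw 0.0353 x at y=-.013 0.5433 at .044 0.5413 res 0.0003
54 yaw 0.0354 x at y=-.013 0.5433 at .044 0.5413 res 0.0003
54 yaw 0.0373 x at y=-.013 0.4911 at .044 0.489 res 0.0003
```

View pics/sc4.png

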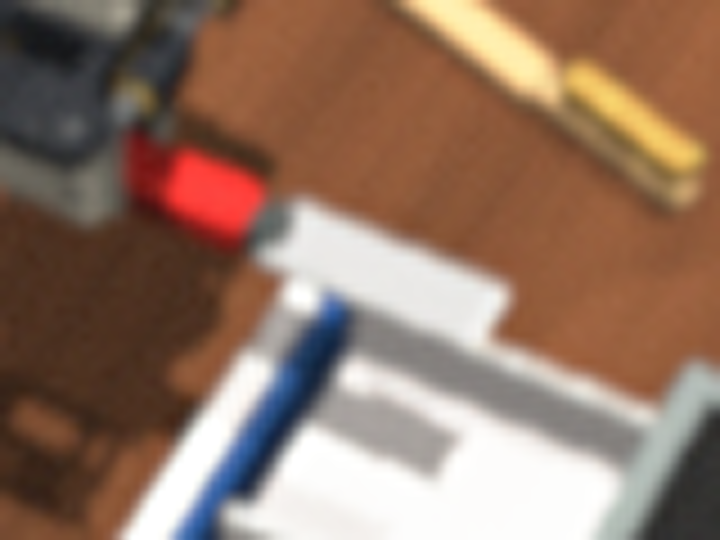

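```bash
cat >> h.py <<'E'
def ins(th,xm,zm,yo=0,C=(.494,.0415,.072),yaw=.036):
    "TCP pose with the scraper's mid at (xm,zm) mm from the compartment's front/floor, tilted th deg nose down"
    t=np.radians(th); xs=np.array([np.cos(t),-np.sin(t)]); zs=np.array([np.sin(t),np.cos(t)])
    x,z=(np.array([xm,zm])-50*xs-4.3*zs)/1000
    w=np.array(C)+R.from_euler("z",yaw).apply([x,yo/1000,z]); print("target",w.round(4)); goto(w,cabM(yaw,t))
E
python3 - <<'E'
from h import *
import pickle
i=pickle.load(open("s4.pkl","rb"))["scene"][0]
print("tip seen",at_z(i,[(502/9+270-.44,317/9+120-.44)],.2006).round(4),"expected .5692 .0462")
ins(20,10,90); ins(20,30,70)
E
```

```text
tip seen [[0.573  0.0494 0.2006]] expected .5692 .0462
target [0.4556 0.0401 0.1751]
t 13.5 pos [0.4173 0.0407 0.1963] x [-0.999 -0.035  0.005] y [-0.035  0.999 -0.001] z [-0.005 -0.001 -1.   ] F [-0.8  0.3 -1.7] op 0.0236 q [-0.02 -0.36  1.99 -0.    1.53 -1.63]
shift mm [-38.4  -1.9  21. ] twist [-0.001  0.344 -0.002]
target [0.4756 0.0408 0.1551]
t 13.5 pos [0.4173 0.0407 0.1963] x [-0.999 -0.035  0.005] y [-0.035  0.999 -0.001] z [-0.005 -0.001 -1.   ] F [-0.8  0.3 -1.7] op 0.0236 q [-0.02 -0.36  1.99 -0.    1.53 -1.63]
shift mm [-58.5  -1.9  40.9] twist [-0.001  0.344 -0.002]
```

```bash
python3 -m pendant '[{"translation":[0,0,0],"twist":[0,0.06,0],"grip":-1},{"translation":[0,0,0],"twist":[0,0.08,0],"grip":-1},{"translation":[0,0,0],"twist":[0,0.08,0],"grip":-1},{"translation":[0,0,0],"twist":[0,0.08,0],"grip":-1},{"translation":[0,0,0],"twist":[0,0.05,0],"grip":-1},{"translation":[0,0,0],"twist":[0,0,0],"grip":-1},{"translation":[0,0,0],"twist":[0,0,0],"grip":-1},{"translation":[0,0,0],"twist":[0,0,0],"grip":-1},{"translation":[0,0,0],"twist":[0,0,0],"grip":-1},{"translation":[0,0,0],"twist":[0,0,0],"grip":-1}]'
python3 -c "
from h import *
ins(20,10,85);ins(20,30,70);ins(20,60,60)"
```

```text
t: 14.5
tool_pos: [0.4181, 0.0413, 0.1976]
orientation: [0.05, -2.782, 0.011]
force: [-0.2, -0.3, -1.1]
opening: 0.0237
target [0.4556 0.0401 0.1701]
t 14.5 pos [0.4181 0.0413 0.1976] x [-0.936 -0.033  0.352] y [-0.036  0.999 -0.001] z [-0.351 -0.014 -0.936] F [-0.2 -0.3 -1.1] op 0.0237 q [-0.01  0.03  1.68 -0.02  1.79 -1.62]
shift mm [-44.7  -2.4  12.6] twist [-0.001 -0.01  -0.001]
target [0.4756 0.0408 0.1551]
t 14.5 pos [0.4181 0.0413 0.1976] x [-0.936 -0.033  0.352] y [-0.036  0.999 -0.001] z [-0.351 -0.014 -0.936] F [-0.2 -0.3 -1.1] op 0.0237 q [-0.01  0.03  1.68 -0.02  1.79 -1.62]
shift mm [-68.7  -2.4  19.6] twist [-0.001 -0.01  -0.001]
target [0.5055 0.0419 0.1451]
t 14.5 pos [0.4181 0.0413 0.1976] x [-0.936 -0.033  0.352] y [-0.036  0.999 -0.001] z [-0.351 -0.014 -0.936] F [-0.2 -0.3 -1.1] op 0.0237 q [-0.01  0.03  1.68 -0.02  1.79 -1.62]
shift mm [-100.3   -2.4   18.4] twist [-0.001 -0.01  -0.001]
```

```bash
python3 -m pendant '[{"translation":[-10,-1,4],"twist":[0,-0.01,0],"grip":-1},{"translation":[-12,-1,4],"twist":[0,0,0],"grip":-1},{"translation":[-12,0,4],"twist":[0,0,0],"grip":-1},{"translation":[-12,0,4],"twist":[0,0,0],"grip":-1},{"translation":[-12,0,4],"twist":[0,0,0],"grip":-1},{"translation":[-10,0,0],"twist":[0,0,0],"grip":-1},{"translation":[0,0,0],"twist":[0,0,0],"grip":-1},{"translation":[0,0,0],"twist":[0,0,0],"grip":-1},{"translation":[0,0,0],"twist":[0,0,0],"grip":-1},{"translation":[0,0,0],"twist":[0,0,0],"grip":-1}]'
python3 -c "
from h import *
ins(20,30,70);ins(20,75,52)"
```

```text
t: 15.5
tool_pos: [0.4801, 0.0407, 0.1501]
orientation: [0.049, -2.795, 0.01]
force: [0.2, -0.3, -0.8]
opening: 0.0238
target [0.4756 0.0408 0.1551]
t 15.5 pos [0.4801 0.0407 0.1501] x [-0.94  -0.033  0.339] y [-0.035  0.999 -0.001] z [-0.339 -0.013 -0.941] F [ 0.2 -0.3 -0.8] op 0.0238 q [-0.01  0.21  1.56 -0.02  1.71 -1.61]
shift mm [ 5.9  0.3 -3.2] twist [-0.001  0.003 -0.001]
target [0.5205 0.0425 0.1371]
t 15.5 pos [0.4801 0.0407 0.1501] x [-0.94  -0.033  0.339] y [-0.035  0.999 -0.001] z [-0.339 -0.013 -0.941] F [ 0.2 -0.3 -0.8] op 0.0238 q [-0.01  0.21  1.56 -0.02  1.71 -1.61]
shift mm [-42.5   0.4  -1.5] twist [-0.001  0.003 -0.001]
```

```bash
python3 -m pendant '[{"translation":[-7,0,0],"twist":[0,0,0],"grip":-1},{"translation":[-8,0,0],"twist":[0,0,0],"grip":-1},{"translation":[-8,0,0],"twist":[0,0,0],"grip":-1},{"translation":[-8,0,0],"twist":[0,0,0],"grip":-1},{"translation":[-8,0,0],"twist":[0,0,0],"grip":-1},{"translation":[-3,0,0],"twist":[0,0,0],"grip":-1},{"translation":[0,0,0],"twist":[0,0,0],"grip":-1},{"translation":[0,0,0],"twist":[0,0,0],"grip":-1},{"translation":[0,0,0],"twist":[0,0,0],"grip":-1},{"translation":[0,0,0],"twist":[0,0,0],"grip":-1}]'
python3 -c "
from h import *
ins(20,75,52);ins(20,109,42)"
```

```text
t: 16.5
tool_pos: [0.5233, 0.0422, 0.1349]
orientation: [0.049, -2.796, 0.011]
force: [0.1, 0.1, -0.9]
opening: 0.0236
target [0.5205 0.0425 0.1371]
t 16.5 pos [0.5233 0.0422 0.1349] x [-0.941 -0.033  0.338] y [-0.035  0.999 -0.001] z [-0.338 -0.013 -0.941] F [ 0.1  0.1 -0.9] op 0.0236 q [-0.01  0.34  1.44 -0.02  1.7  -1.61]
shift mm [ 3.3  0.4 -1.1] twist [-0.001  0.004 -0.001]
target [0.5545 0.0437 0.1271]
t 16.5 pos [0.5233 0.0422 0.1349] x [-0.941 -0.033  0.338] y [-0.035  0.999 -0.001] z [-0.338 -0.013 -0.941] F [ 0.1  0.1 -0.9] op 0.0236 q [-0.01  0.34  1.44 -0.02  1.7  -1.61]
shift mm [-32.    0.4  -3.2] twist [-0.001  0.004 -0.001]
```

```bash
python3 -m pendant '[{"translation":[-6,0,-1],"twist":[0,0,0],"grip":-1},{"translation":[-7,0,-1],"twist":[0,0,0],"grip":-1},{"translation":[-7,0,-1],"twist":[0,0,0],"grip":-1},{"translation":[-6,0,0],"twist":[0,0,0],"grip":-1},{"translation":[-4,0,0],"twist":[0,0,0],"grip":-1},{"translation":[0,0,0],"twist":[0,0,0],"grip":-1},{"translation":[0,0,0],"twist":[0,0,0],"grip":-1},{"translation":[0,0,0],"twist":[0,0,0],"grip":-1},{"translation":[0,0,0],"twist":[0,0,0],"grip":-1},{"translation":[0,0,0],"twist":[0,0,0],"grip":-1}]'
python3 -c "
from h import *
ins(20,110,40);ins(10,106.5,23);ins(0,105,12)"
```

```text
t: 17.5
tool_pos: [0.5551, 0.0433, 0.127]
orientation: [0.049, -2.796, 0.011]
force: [0.3, 1.4, -1.4]
opening: 0.0238
target [0.5555 0.0437 0.1251]
t 17.5 pos [0.5551 0.0433 0.127 ] x [-0.941 -0.033  0.338] y [-0.035  0.999 -0.001] z [-0.338 -0.013 -0.941] F [ 0.3  1.4 -1.4] op 0.0238 q [-0.    0.43  1.35 -0.01  1.71 -1.61]
shift mm [-1.1  0.4  1.6] twist [-0.001  0.004 -0.001]
target [0.5505 0.0435 0.0994]
t 17.5 pos [0.5551 0.0433 0.127 ] x [-0.941 -0.033  0.338] y [-0.035  0.999 -0.001] z [-0.338 -0.013 -0.941] F [ 0.3  1.4 -1.4] op 0.0238 q [-0.    0.43  1.35 -0.01  1.71 -1.61]
shift mm [-5.   0.5 27.5] twist [-0.001 -0.17  -0.001]
target [0.549  0.0435 0.0797]
t 17.5 pos [0.5551 0.0433 0.127 ] x [-0.941 -0.033  0.338] y [-0.035  0.999 -0.001] z [-0.338 -0.013 -0.941] F [ 0.3  1.4 -1.4] op 0.0238 q [-0.    0.43  1.35 -0.01  1.71 -1.61]
shift mm [-10.3   0.5  46.5] twist [-0.001 -0.345 -0.001]
```

```bash
python3 -m pendant '[{"translation":[0,0,0],"twist":[0,-0.035,0],"grip":-1},{"translation":[-1,0,4],"twist":[0,-0.045,0],"grip":-1},{"translation":[-1,0,5],"twist":[0,-0.045,0],"grip":-1},{"translation":[-1,0,6],"twist":[0,-0.045,0],"grip":-1},{"translation":[-1,0,6],"twist":[0,0,0],"grip":-1},{"translation":[-1,0,5],"twist":[0,0,0],"grip":-1},{"translation":[0,0,0],"twist":[0,0,0],"grip":-1},{"translation":[0,0,0],"twist":[0,0,0],"grip":-1},{"translation":[0,0,0],"twist":[0,0,0],"grip":-1},{"translation":[0,0,0],"twist":[0,0,0],"grip":-1}]'
python3 -c "
from h import *
ins(10,106.5,23);ins(0,105,13)"
```

```text
t: 18.5
tool_pos: [0.5546, 0.0431, 0.1002]
orientation: [0.052, -2.97, 0.007]
force: [0.1, 0.1, -1.5]
opening: 0.0238
target [0.5505 0.0435 0.0994]
t 18.5 pos [0.5546 0.0431 0.1002] x [-0.985 -0.034  0.171] y [-0.035  0.999 -0.001] z [-0.17  -0.007 -0.985] F [ 0.1  0.1 -1.5] op 0.0238 q [-0.01  0.27  1.56 -0.01  1.48 -1.61]
shift mm [4.  0.5 1.4] twist [-0.001  0.003 -0.001]
target [0.549  0.0435 0.0807]
t 18.5 pos [0.5546 0.0431 0.1002] x [-0.985 -0.034  0.171] y [-0.035  0.999 -0.001] z [-0.17  -0.007 -0.985] F [ 0.1  0.1 -1.5] op 0.0238 q [-0.01  0.27  1.56 -0.01  1.48 -1.61]
shift mm [ 2.2  0.6 20.1] twist [-0.001 -0.171 -0.001]
```

```bash
python3 -m pendant '[{"translation":[2,0,0],"twist":[0,-0.035,0],"grip":-1},{"translation":[2,0,3],"twist":[0,-0.045,0],"grip":-1},{"translation":[0,0,4],"twist":[0,-0.045,0],"grip":-1},{"translation":[0,0,4],"twist":[0,-0.045,0],"grip":-1},{"translation":[0,0,4],"twist":[0,0,0],"grip":-1},{"translation":[0,0,0],"twist":[0,0,0],"grip":-1},{"translation":[0,0,0],"twist":[0,0,0],"grip":-1},{"translation":[0,0,0],"twist":[0,0,0],"grip":-1},{"translation":[0,0,0],"twist":[0,0,0],"grip":-1},{"translation":[0,0,0],"twist":[0,0,0],"grip":-1}]'
python3 - <<'E'
from h import *
ins(0,105,11)
o=cam("scene"); save("s5.png",cv2.resize(o[1][120:220,260:370],None,fx=5,fy=5,interpolation=cv2.INTER_CUBIC))
E
```

```text
t: 19.5
tool_pos: [0.5524, 0.0428, 0.0869]
orientation: [-0.055, 3.139, -0.002]
force: [0.5, -0.3, -1.1]
opening: 0.0233
target [0.549  0.0435 0.0787]
t 19.5 pos [0.5524 0.0428 0.0869] x [-0.999 -0.035 -0.003] y [-0.035  0.999 -0.002] z [ 0.003 -0.001 -1.   ] F [ 0.5 -0.3 -1.1] op 0.0233 q [-0.01  0.11  1.76 -0.    1.27 -1.62]
shift mm [3.4 0.9 8.2] twist [-0.002  0.003 -0.001]
```

View pics/s5.png

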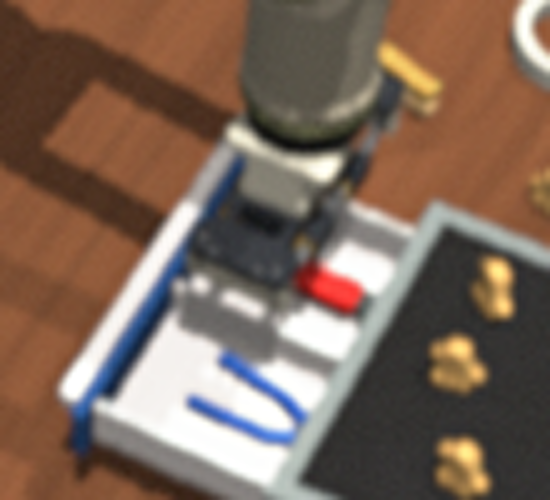

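The scraper handle (330,287) is inside the left compartment, with the blade under the cabinet top. I'll lower it gently to the floor.

```bash
python3 -m pendant '[{"translation":[1.5,0.5,1],"twist":[0,0.003,0],"grip":-1},{"translation":[1.5,0,2],"twist":[0,0,0],"grip":-1},{"translation":[0,0,2],"twist":[0,0,0],"grip":-1},{"translation":[0,0,1.5],"twist":[0,0,0],"grip":-1},{"translation":[0,0,1],"twist":[0,0,0],"grip":-1},{"translation":[0,0,0],"twist":[0,0,0],"grip":-1},{"translation":[0,0,0],"twist":[0,0,0],"grip":-1},{"translation":[0,0,0],"twist":[0,0,0],"grip":-1},{"translation":[0,0,0],"twist":[0,0,0],"grip":-1},{"translation":[0,0,0],"twist":[0,0,0],"grip":-1}]'
python3 -c "
from h import *
ins(0,105,10)"
```

```text
t: 20.55
tool_pos: [0.5491, 0.0432, 0.0787]
orientation: [0.055, -3.14, 0.003]
force: [-0.3, 0.3, -1.1]
opening: 0.0237
target [0.549  0.0435 0.0777]
t 20.55 pos [0.5491 0.0432 0.0787] x [-0.999 -0.035  0.001] y [-0.035  0.999 -0.002] z [-0.001 -0.002 -1.   ] F [-0.3  0.3 -1.1] op 0.0237 q [-0.01  0.11  1.77 -0.    1.26 -1.62]
shift mm [0.2 0.3 1. ] twist [-0.002 -0.001 -0.001]
```

```bash
python3 -m pendant '[{"translation":[0,0,1],"twist":[0,0,0],"grip":-1},{"translation":[0,0,1],"twist":[0,0,0],"grip":-1},{"translation":[0,0,0],"twist":[0,0,0],"grip":-1},{"translation":[0,0,0],"twist":[0,0,0],"grip":-1},{"translation":[0,0,0],"twist":[0,0,0],"grip":-1},{"translation":[0,0,0],"twist":[0,0,0],"grip":-1},{"translation":[0,0,0],"twist":[0,0,0],"grip":-1},{"translation":[0,0,0],"twist":[0,0,0],"grip":-1},{"translation":[0,0,0],"twist":[0,0,0],"grip":-1},{"translation":[0,0,0],"twist":[0,0,0],"grip":-1}]'
```

```text
t: 21.55
tool_pos: [0.55, 0.0432, 0.0778]
orientation: [-0.055, 3.14, -0.003]
force: [-0.2, 0.0, -0.5]
opening: 0.0235
```

```bash
python3 -m pendant '[{"translation":[0,0,1],"twist":[0,0,0],"grip":-1},{"translation":[0,0,0],"twist":[0,0,0],"grip":-1},{"translation":[0,0,0],"twist":[0,0,0],"grip":-0.3},{"translation":[0,0,0],"twist":[0,0,0],"grip":-0.1},{"translation":[0,0,0],"twist":[0,0,0],"grip":0},{"translation":[0,0,0],"twist":[0,0,0],"grip":0},{"translation":[0,0,0],"twist":[0,0,0],"grip":0},{"translation":[0,0,0],"twist":[0,0,0],"grip":0},{"translation":[0,0,0],"twist":[0,0,0],"grip":0},{"translation":[0,0,-5],"twist":[0,0,0],"grip":0}]'
python3 -m pendant '[{"translation":[0,0,-15],"twist":[0,0,0],"grip":0},{"translation":[0,0,-25],"twist":[0,0,0],"grip":0},{"translation":[0,0,-25],"twist":[0,0,0],"grip":0},{"translation":[0,0,-25],"twist":[0,0,0],"grip":0},{"translation":[10,0,-15],"twist":[0,0,0],"grip":0},{"translation":[30,0,0],"twist":[0,0,0],"grip":-1},{"translation":[40,0,0],"twist":[0,0,0],"grip":-1},{"translation":[40,0,0],"twist":[0,0,0],"grip":-1},{"translation":[30,0,0],"twist":[0,0,0],"grip":-1},{"translation":[0,0,0],"twist":[0,0,0],"grip":-1}]'
python3 - <<'E'
from h import *
import pickle
goto((.435,.04,.106),cabM(.036))
o={n:cam(n) for n in("top","scene","wrist")}; pickle.dump(o,open("s6.pkl","wb"))
B=cv2.resize(o["scene"][1][120:220,260:370],(396,360),interpolation=cv2.INTER_CUBIC); C=cv2.resize(o["top"][1][150:240,180:279],(396,360),interpolation=cv2.INTER_CUBIC)
save("s6.png",np.hstack([B,C]))
E
```

```text
t: 22.55
tool_pos: [0.55, 0.0432, 0.0821]
orientation: [-0.055, 3.14, -0.003]
force: [0.0, 0.0, 0.0]
opening: 0.0467
t: 23.55
tool_pos: [0.3983, 0.0379, 0.2043]
orientation: [-0.055, 3.127, -0.004]
force: [-0.0, 0.8, 0.5]
opening: 0.0107
t 23.55 pos [0.3983 0.0379 0.2043] x [-0.999 -0.035 -0.014] y [-0.035  0.999 -0.003] z [ 0.015 -0.002 -1.   ] F [-0.   0.8  0.5] op 0.0107 q [-0.03 -0.45  2.04 -0.    1.54 -1.64]
shift mm [-35.3   1.1  98.9] twist [-0.003  0.014 -0.001]
```

View pics/s6.png

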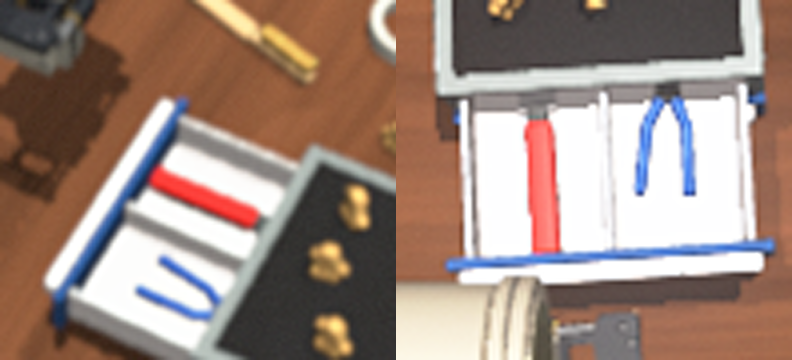

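The handle lies straight in the left compartment, from (538,120) to (546,250) in the top crop, with the blade under the top and the cutters untouched. I'll check the flatness by depth and descend in front of the pull strip.

```bash
python3 - <<'E'
from h import *
import pickle
S=pickle.load(open("s6.pkl","rb"))
for n,(v0,v1,u0,u1) in(("top",(175,215,205,225)),("scene",(160,190,295,340))):
    i,im,d=S[n]; hsv=cv2.cvtColor(im,cv2.COLOR_RGB2HSV)
    red=((hsv[...,0]<6)|(hsv[...,0]>174))&(hsv[...,1]>100)&(im[...,0]>120)&(d>0)
    m=np.zeros_like(red); m[v0:v1,u0:u1]=1; v,u=np.where(red&m)
    T=np.array(i["cam_to_world"]); P=(ray(i,np.c_[u,v])*d[v,u][:,None])@T[:3,:3].T+T[:3,3]
    print(n,len(P),P.mean(0).round(4),P.min(0).round(4),P.max(0).round(4))
    for a in np.arange(.505,.62,.02):
        s=P[abs(P[:,0]-a)<.01]
        if len(s)>4: print(round(a,3),"y",np.median(s[:,1]).round(4),"z",np.percentile(s[:,2],[50,80]).round(4))
E
python3 -m pendant '[{"translation":[-4,1,20],"twist":[0,0.007,0],"grip":-1},{"translation":[-4,0,25],"twist":[0,0.005,0],"grip":-1},{"translation":[0,0,25],"twist":[0,0,0],"grip":-1},{"translation":[0,0,20],"twist":[0,0,0],"grip":-1},{"translation":[0,0,8],"twist":[0,0,0],"grip":-1},{"translation":[0,0,0],"twist":[0,0,0],"grip":-1},{"translation":[0,0,0],"twist":[0,0,0],"grip":-1},{"translation":[0,0,0],"twist":[0,0,0],"grip":-1},{"translation":[0,0,0],"twist":[0,0,0],"grip":-1},{"translation":[0,0,0],"twist":[0,0,0],"grip":-1}]'
python3 -c "
from h import *
goto((.45,.04,.106),cabM(.036))"
```

```text
top 227 [0.5515 0.0422 0.0908] [0.5002 0.03   0.0714] [0.6057 0.0555 0.0982]
0.505 y 0.0401 z [0.0917 0.0939]
0.525 y 0.0398 z [0.0917 0.0932]
0.545 y 0.0429 z [0.0915 0.0946]
0.565 y 0.0426 z [0.0911 0.0926]
0.585 y 0.0425 z [0.0912 0.0936]
0.605 y 0.0461 z [0.0904 0.0924]
scene 185 [0.5532 0.0385 0.0885] [0.4958 0.0261 0.0744] [0.6094 0.0585 0.0965]
0.505 y 0.038 z [0.0884 0.0896]
0.525 y 0.036 z [0.0895 0.0929]
0.545 y 0.0374 z [0.0893 0.0914]
0.565 y 0.0385 z [0.0886 0.0911]
0.585 y 0.0395 z [0.0884 0.0914]
0.605 y 0.039 z [0.0888 0.0916]
t: 24.7
tool_pos: [0.4206, 0.0387, 0.1099]
orientation: [-0.054, 3.129, -0.004]
force: [-0.4, 0.4, 0.2]
opening: 0.0
t 24.7 pos [0.4206 0.0387 0.1099] x [-0.999 -0.035 -0.012] y [-0.034  0.999 -0.003] z [ 0.012 -0.003 -1.   ] F [-0.4  0.4  0.2] op 0.0 q [-0.03 -0.31  2.1  -0.    1.34 -1.63]
shift mm [-29.3   0.3   4.3] twist [-0.003  0.012 -0.001]
```

```bash
python3 -m pendant '[{"translation":[-8,0,3],"twist":[0,0.01,0],"grip":-1},{"translation":[-8,0,2],"twist":[0,0,0],"grip":-1},{"translation":[-6,0,0],"twist":[0,0,0],"grip":-1},{"translation":[-6,0,0],"twist":[0,0,0],"grip":-1},{"translation":[-6,0,0],"twist":[0,0,0],"grip":-1},{"translation":[-8,0,0],"twist":[0,0,0],"grip":-1},{"translation":[-9,0,0],"twist":[0,0,0],"grip":-1},{"translation":[-10,0,0],"twist":[0,0,0],"grip":-1},{"translation":[-10,0,0],"twist":[0,0,0],"grip":-1},{"translation":[-8,0,0],"twist":[0,0,0],"grip":-1}]'
python3 -c "
from h import *
goto((.592,.045,.106),cabM(.036))"
```

```text
t: 25.7
tool_pos: [0.5041, 0.0416, 0.107]
orientation: [-0.055, 3.14, -0.005]
force: [-3.4, -0.1, 2.7]
opening: 0.0006
t 25.7 pos [0.5041 0.0416 0.107 ] x [-0.999 -0.035 -0.001] y [-0.035  0.999 -0.003] z [ 0.001 -0.003 -1.   ] F [-3.4 -0.1  2.7] op 0.0006 q [-0.02 -0.04  1.87 -0.    1.31 -1.62]
shift mm [-88.    0.3   1.1] twist [-0.003  0.001 -0.001]
```

```bash
python3 -m pendant '[{"translation":[-8,0,0],"twist":[0,0,0],"grip":-1},{"translation":[-8,0,0],"twist":[0,0,0],"grip":-1},{"translation":[-8,0,0],"twist":[0,0,0],"grip":-1},{"translation":[-8,0,0],"twist":[0,0,0],"grip":-1},{"translation":[-8,0,0],"twist":[0,0,0],"grip":-1},{"translation":[-8,0,0],"twist":[0,0,0],"grip":-1},{"translation":[-8,0,0],"twist":[0,0,0],"grip":-1},{"translation":[-6,0,0],"twist":[0,0,0],"grip":-1},{"translation":[-5,0,0],"twist":[0,0,0],"grip":-1},{"translation":[-4,0,0],"twist":[0,0,0],"grip":-1}]'
python3 -c "
from h import *
goto((.592,.045,.106),cabM(.036))"
```

```text
t: 26.7
tool_pos: [0.5814, 0.0444, 0.1067]
orientation: [0.055, -3.141, 0.005]
force: [-4.1, 0.0, 1.9]
opening: 0.0002
t 26.7 pos [0.5814 0.0444 0.1067] x [-0.999 -0.035  0.001] y [-0.035  0.999 -0.003] z [-0.    -0.003 -1.   ] F [-4.1  0.   1.9] op 0.0002 q [-0.01  0.17  1.66 -0.    1.32 -1.61]
shift mm [-10.6   0.3   0.7] twist [-0.003 -0.001 -0.001]
```

```bash
python3 -m pendant '[{"translation":[-4,0,0],"twist":[0,0,0],"grip":-1},{"translation":[-4,0,0],"twist":[0,0,0],"grip":-1},{"translation":[-3,0,0],"twist":[0,0,0],"grip":-1},{"translation":[-3,0,0],"twist":[0,0,0],"grip":-1},{"translation":[-3,0,0],"twist":[0,0,0],"grip":-1},{"translation":[-3,0,0],"twist":[0,0,0],"grip":-1},{"translation":[-3,0,0],"twist":[0,0,0],"grip":-1},{"translation":[-3,0,0],"twist":[0,0,0],"grip":-1},{"translation":[-3,0,0],"twist":[0,0,0],"grip":-1},{"translation":[-3,0,0],"twist":[0,0,0],"grip":-1}]'
python3 -c "
from h import *
goto((.592,.045,.106),cabM(.036))"
```

```text
t: 27.7
tool_pos: [0.591, 0.0447, 0.1071]
orientation: [0.055, -3.086, 0.008]
force: [-21.2, -1.3, 15.7]
opening: 0.0008
t 27.7 pos [0.591  0.0447 0.1071] x [-0.998 -0.036  0.056] y [-0.036  0.999 -0.004] z [-0.055 -0.006 -0.998] F [-21.2  -1.3  15.7] op 0.0008 q [-0.01  0.24  1.57 -0.01  1.38 -1.61]
shift mm [-1.1  0.3  1. ] twist [-0.004 -0.056 -0.   ]
```

The 21 N force shows the drawer is against its shut stop. I'll retreat and check.

```bash
python3 -m pendant '[{"translation":[6,0,0],"twist":[0,-0.03,0],"grip":-1},{"translation":[15,0,0],"twist":[0,-0.02,0],"grip":-1},{"translation":[30,0,0],"twist":[0,0,0],"grip":-1},{"translation":[40,0,0],"twist":[0,0,0],"grip":-1},{"translation":[40,0,-20],"twist":[0,0,0],"grip":-1},{"translation":[20,0,-40],"twist":[0,0,0],"grip":-1},{"translation":[0,0,-40],"twist":[0,0,0],"grip":-1},{"translation":[0,0,0],"twist":[0,0,0],"grip":-1},{"translation":[0,0,0],"twist":[0,0,0],"grip":-1},{"translation":[0,0,0],"twist":[0,0,0],"grip":-1}]'
python3 - <<'E'
from h import *
import pickle
pose()
o={n:cam(n) for n in("top","scene")}; pickle.dump(o,open("s7.pkl","wb"))
B=cv2.resize(o["scene"][1][110:290,230:420],(396,375),interpolation=cv2.INTER_CUBIC); C=cv2.resize(o["top"][1][90:260,165:345],(396,375),interpolation=cv2.INTER_CUBIC)
save("s7.png",np.hstack([B,C]))
def line(o,us,v0,v1,T=40):
    i,im,d=o; P=[]
    for u in us:
        c=im[v0:v1,u].astype(float); w=np.clip(c[:,2]-c[:,0]-T,0,None)
        if w.sum()>30: P.append(at_z(i,[(u,(w*np.arange(v0,v1)).sum()/w.sum())],.118)[0])
    P=np.array(P); f=np.polyfit(P[:,1],P[:,0],1); print(len(P),f.round(4),np.polyval(f,-.013).round(4),np.std(P[:,0]-np.polyval(f,P[:,1])).round(4))
line(o["top"],range(200,270),172,186)
E
```

```text
t: 28.7
tool_pos: [0.4378, 0.0396, 0.2094]
orientation: [-0.056, 3.137, -0.007]
force: [-0.1, 0.8, -0.0]
opening: 0.0005
t 28.7 pos [0.4378 0.0396 0.2094] x [-0.999 -0.036 -0.004] y [-0.036  0.999 -0.004] z [ 0.004 -0.004 -1.   ] F [-0.1  0.8 -0. ] op 0.0005 q [-0.02 -0.32  1.93 -0.    1.53 -1.63]
69 [-0.0206  0.6203] 0.6206 0.0007
```

View pics/s7.png

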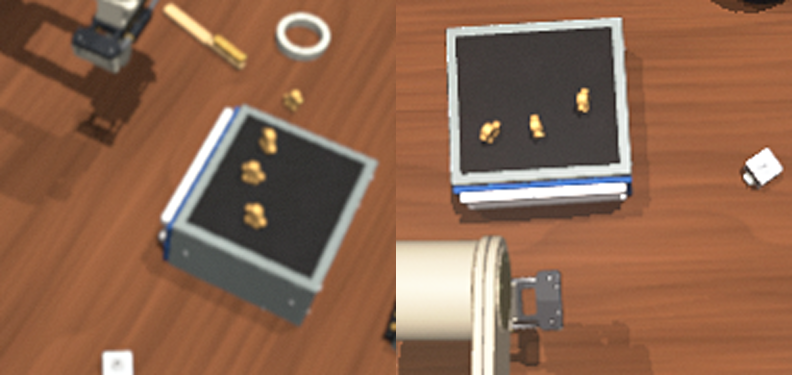

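The drawer front is flush with the cabinet, pull strip at (545,192) in the top crop. The panel travelled 129.5 mm from the stop, and the birds, brush, motor and tape look unmoved. Handing in.

```bash
python3 -c "
from plant import robot
print(robot.close_job())"
```

```text
the job is handed in; nothing more can be done
None
```

The scraper is in the left compartment and the drawer is shut. I handed the job in at about 29 s; it gives no verdict.

**What I did:** I hooked the drawer out to its stop and gripped the leftmost scraper across its handle. I slid it in tilted 20° blade-down under the cabinet top, levelled it, set it down and released it. Then I pushed the drawer shut at roughly 0.1 m/s.

**What the last checks showed:**
- **Drawer at its stop:** a 25 N pull was reached, and the panel had moved 52–54 mm from its start.
- **Scraper flat:** before closing, its handle top was level to about 1 mm over its length, at 91 mm above the desk (92 mm expected). It was in line with the compartment.
- **Drawer shut:** the panel travelled 129.5 mm and met its end at 21 N. In the last pictures it sits flush with the cabinet.
- **Other things:** the cutters lay in the right compartment before closing. The birds, brush, motor and tape look unmoved; the mouse was outside the last crops. The robot touches nothing.

**Disagreements:** the scene camera put the blade tip about 4 mm further forward than the grasp geometry, so I placed the scraper about 2 mm short. It also read the handle's height 2–3 mm lower than the top camera. A line fitted to the panel after closing gave a yaw of about 0.02 rad instead of 0.036 rad. I put that down to the grey cabinet edge beside it, and did not check it further. I couldn't see the scraper or the cutters once the drawer was shut.

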